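# Cull the bad brass blanks and hold the sound one on the sprung stop

### The arm

A 6-joint arm with a two-finger parallel gripper is mounted at the origin on the work surface. World frame = base frame: x ahead of the robot, y to its left, z up, the work surface at z = 0. Lengths are in m, angles in degrees, forces in N, time in s.
With the tool pointing down it reaches from about 0.425 to 0.95 m from the base axis. Payload 14.7 kg.
Tool frame: the origin (TCP) lies midway between the tips of the shut fingers; the grasp point (between the pads) lies ctrl.grasp_offset behind it (ctrl.grasp_offset is the distance from the TCP to the grasp point, in m); z points along the fingers, y is the line along which they close (so a half turn about z gives the same grasp; the last joint's range is limited). The gripper opens to 85 mm and grips with 20 to 120 N. Pads are 22 mm wide; open, the fingers measure 114 mm over their backs; the gripper's body (76 mm by 85 mm) begins 54 mm behind the grasp point. The pads swing forward as they close: fully open they stand 13 mm farther back than shut.
Start: joints at [-2.67, 27.513, 91.461, -0, 61.026, -2.67], TCP at [0.65, 0, 0.231] pointing down, gripper open.
Joint ranges: [-157.49, 157.49], [-46.99, 117.5], [13.45, 153.17], [-89.5, 269.5], [5.16, 153.95], [-167.48, 167.48]. Speed limits (degrees/s): [108.29, 108.29, 136.94, 172.46, 172.46, 172.46].

### API

Orientations are given as a 3x3 rotation matrix whose columns are the frame's x, y, z axes.
In Python, from station import ctrl gives the robot as it stands. The module is installed in compiled form; this text tells all that it offers. Calls block until the motion is done:
- ctrl.reach(position, orientation): joint-space move of the TCP to a pose.
- ctrl.line_to(position, feed=0.15, rot=None): straight line of the TCP; rot=None keeps the orientation; feed is the mean speed in m/s.
- ctrl.move_j(angles): joint-space move.
- ctrl.release() and ctrl.close_gripper(): open the fingers fully, or close them until they stop; the grip force is fixed at half the most.
- ctrl.pause(seconds).
- ctrl.inverse_kinematics(position, orientation): joint angles nearest the present ones, or None.
- ctrl.state(): the state.
- ctrl.get_image(name): name is "scene" or "side" or "wrist"; returns a dict with "pixels" (480x640x3 uint8, red, green, blue), "camera_matrix" (3x3 intrinsics, pixels), "extrinsics" (4x4, takes a point from world to camera coordinates). Camera axes: x right, y up, looking along -z (the intrinsics and any distortion apply to the point x, -y, -z); pixel columns grow to the right and rows downward; lengths in m; the calibration is good to about 2 mm. A picture is of the moment at which its call begins. There is no depth.
A pose or a line that the arm cannot do raises ctrl.Unreachable and nothing moves.
- ctrl.job_done(): hands the job in; it is judged then, once.
Trained networks look in the newest picture that a camera, given by its name, has taken for a name from the list of things; names that differ only in an ending like _2 or _b are one class to them, and where a whole thing is asked for, a point or a joint stands for the part that bears it (a point fixed in the world has none). Each returns a list of dicts, best first, with "score" (0 to 1); they miss things now and then, are a little off and sometimes report something else, mostly with a low value. They report only what shows in the picture. A call takes as long as a camera call. They do not tell look-alikes from the thing itself.
- ctrl.search_frame(camera, name): "position" ([row, column] in pixels, amid what is visible of it).
- ctrl.masks_of(camera, name): "mask" (480x640 bool, what is visible of it) and "position" ([row, column] in pixels, amid what is visible of it).
- ctrl.pinpoint(camera, name): "position" ([row, column] in pixels: a listed point, or the origin of a listed thing).
The state is a dict: "t": time; "joint_pos": joint angles; "dq": joint speeds; "joint_torque": joint torques, N m; "ee_pos": TCP position; "orientation": TCP orientation; "wrist_force": force on the tool from outside, world axes, zero at the start; "torque": the same for the moment, N m; "width": opening from 0.0 (shut) to 1.0 (fully open); "grip_force": force on a finger pad.
Only numpy, scipy, OpenCV 4.12 (cv2) and the standard library are available. Lean on these libraries where they do the work, as an engineer would, in place of code of your own. Each camera call takes 0.05 s, during which the arm holds its last target. There are 200 camera calls.

### The job

Three brass blanks lie on the rubber mat: first put the short one and the one with the chipped corner into the wooden scrap tray. Then set the sound one down on the bed of the steel jig, end on, square and centred to the sprung stop, and press it in with a steady 9 newtons or so, which is about half of the stop's travel, never bottoming it. Finish while still holding it there with that push, so that I can clamp it, and leave everything else on the bench where it lies.

Things in the scene. Friction and masses are not known exactly. Their poses are not given: they have to be found in the camera images.
- sound: the sound blank: a plain brass bar, a full rectangle 64 x 24 x 20 mm (x, y, z), about 0.24 kg, lying flat; origin at the centre of its underside, x along its length, either end may go to the stop
- short: a brass bar like the sound one but only 44 mm long (44 x 24 x 20 mm), lying flat; origin at the centre of its underside, x along its length
- chipped: a brass bar 64 x 24 x 20 mm with one corner missing through its full height: the notch takes its x from +14 to +32 mm and its y from 0 to +12 mm; origin at the centre of the underside of the full 64 x 24 outline, x along its length; its sides are whole within 14 mm either way of the origin
- mat: thin dark rubber mat, 160 x 270 x 3 mm (x, y, z), fixed to the bench; the three blanks lie on it in a row along its y, about 85 mm apart; origin at the centre of its underside
- tray: open wooden scrap tray, 160 x 160 mm outside, 30 mm high, walls and floor 5 mm, fixed to the bench; origin at the centre of its underside
- jig: steel jig fixed to the bench: a flat bed 70 mm wide (y) whose top is 20 mm above the bench, running from x = -110 mm to +100 mm, with a steel housing 56 mm wide and 54 mm high above the bench from x = +64 to +100 mm that guides the sprung stop; origin at the underside on the middle line, x along the bed towards the housing: the pressing direction
- stop: the sprung stop over the bed: an aluminium pad 44 mm wide (y), 24 mm high, 10 mm thick on a rod that slides along jig x into the housing; origin at the centre of its pressing face, which looks to jig -x and lies 34 mm above the bench. At rest the face is at jig x = +20 mm; it gives up to 28 mm (to x = +48 mm). The spring pushes back with 3 N at rest and 0.4 N more per mm: 8.6 N at 14 mm
- ring: bystander: plain steel finger ring, 22 mm across, 5 mm high, on the mat; origin under its centre
- tweezers: bystander: steel tweezers 110 mm long along y, 8 mm wide, on the far part of the mat; origin under their centre
- brush: bystander: bench brush about 160 mm long, lying beyond the jig and the tray
- hammer: bystander: hammer 240 mm long, lying beyond the jig
- bottle: bystander: white squeeze bottle, 44 mm across, 100 mm high; origin under its centre
- ringbox: bystander: wooden box with brass clasps, 90 x 120 x 50 mm; origin under its centre
- tin: bystander: aluminium tin, 60 mm across, 45 mm high; origin under its centre
Not all that is in view belongs to the job. Leave any blue, orange or turquoise look-alike of the sound alone.

How it is judged:
By the outcome, as a careful person would: the job done as asked, in the order asked, and still so for the second after the job is handed in, while the arm keeps its last pose, push and grip.
It also fails if it takes over 72 s, if anything falls off the work surface, if the arm or the gripper's body presses on something with over 40 N, if the wrist force passes 120 N, or if a joint passes its speed limit or range.

## Working session

There is one attempt and no reset: what is moved stays moved. The work goes in short steps, each a Python script; the robot and the scene stay as the last script left them, time stands still between calls to the robot, and variables do not carry over. Pictures are saved under pics/ and viewed, at most 12 in all, crops included, and the job is handed in when it is done.

```bash
mkdir -p pics
cat > h.py <<'E'
import numpy as np, cv2
from station import ctrl
def img(n,save=None):
    d=ctrl.get_image(n); p=np.array(d["pixels"]); 
    if save: cv2.imwrite("pics/"+save,p[:,:,::-1])
    return p,np.array(d["camera_matrix"]),np.array(d["extrinsics"])
def w(rc,K,E,z):
    r=np.linalg.inv(K)@np.array([rc[1],rc[0],1.]); d=E[:3,:3].T@(r*[1,-1,-1]); o=-E[:3,:3].T@E[:3,3]
    return o+d*(z-o[2])/d[2]
E
python3 - <<'E'
from h import *
for c in ("scene","side"):
    p,K,E=img(c,c+"0.png"); print(c,K.round(1).tolist(),(-E[:3,:3].T@E[:3,3]).round(3))
    for n in "sound short chipped mat tray jig stop ring tweezers bottle ringbox tin".split():
        for m in ctrl.pinpoint(c,n)[:5]:
            print(n,round(m["score"],2),np.round(m["position"]),w(m["position"],K,E,{'stop':.034,'sound':.003,'short':.003,'chipped':.003}.get(n,0)).round(3))
print(ctrl.grasp_offset,ctrl.state())
E
```

```text
scene [[475.9, 0.0, 322.3], [0.0, 475.9, 230.7], [0.0, 0.0, 1.0]] [1.222 0.302 0.927]
sound 0.76 [294. 508.] [0.56  0.498 0.003]
sound 0.69 [217. 474.] [0.36  0.389 0.003]
sound 0.66 [261. 442.] [0.523 0.34  0.003]
sound 0.58 [245. 509.] [0.42  0.482 0.003]
short 0.63 [247. 407.] [0.514 0.254 0.003]
short 0.43 [321. 430.] [0.687 0.35  0.003]
chipped 0.8 [244. 372.] [0.534 0.17  0.003]
mat 0.58 [251. 410.] [0.52  0.263 0.   ]
mat 0.29 [321. 428.] [0.688 0.346 0.   ]
tray 0.89 [175. 176.] [ 0.498 -0.4    0.   ]
jig 0.85 [214. 272.] [ 0.533 -0.096  0.   ]
jig 0.18 [285. 218.] [ 0.768 -0.123  0.   ]
stop 0.67 [212. 265.] [ 0.559 -0.099  0.034]
ring 0.51 [229. 408.] [0.456 0.242 0.   ]
tweezers 0.48 [272. 395.] [0.59  0.245 0.   ]
bottle 0.79 [322. 429.] [0.689 0.347 0.   ]
bottle 0.73 [252. 189.] [ 0.711 -0.232  0.   ]
ringbox 0.84 [325. 356.] [0.752 0.204 0.   ]
tin 0.6 [224. 146.] [ 0.675 -0.375  0.   ]
tin 0.17 [244. 371.] [ 0.532  0.169 -0.   ]
side [[545.7, 0.0, 336.4], [0.0, 545.7, 243.3], [0.0, 0.0, 1.0]] [-0.134  0.798  0.887]
sound 0.95 [330. 269.] [0.518 0.339 0.003]
sound 0.95
[... 937 characters left out ...]
.10266789e+01, -2.67137691e+00]), 'dq': array([ 0.07687868,  0.03568655, -0.00842778, -0.06980936,  0.05559358,
        0.02531395]), 'joint_torque': array([-2.19759488e-03, -9.50539684e+01, -4.30641139e+01, -1.87738547e-04,
        1.30708642e-03,  5.16946648e-05]), 'ee_pos': array([6.49988200e-01, 4.30983931e-05, 2.31294568e-01]), 'orientation': array([[-4.08395324e-05,  9.99999999e-01, -2.59703654e-05],
       [ 9.99999999e-01,  4.08399484e-05,  1.60185337e-05],
       [ 1.60195943e-05, -2.59697112e-05, -1.00000000e+00]]), 'wrist_force': array([-0.5452655 , -0.00491063,  0.252945  ]), 'torque': array([-0.03557098,  0.02033905,  0.00583496]), 'grip_force': 0.0, 'width': 0.9990037245440192}
```

View pics/scene0.png

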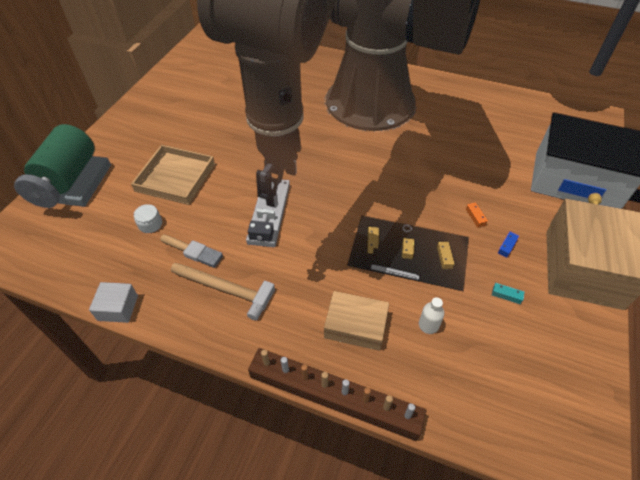

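View pics/side0.png

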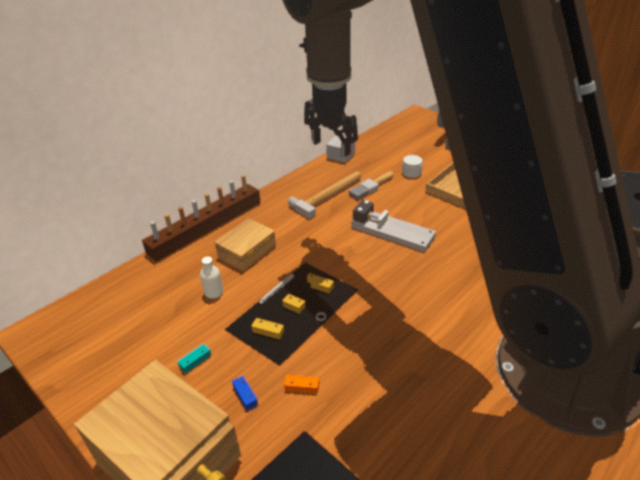

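The blanks are yellow: scene (244,372) looks chipped, (247,407) short, (261,442) sound. The look-alikes are orange (215,477), blue (244,509) and turquoise (293,508). The jig is at (214,272) and the tray at (175,176). I'll check the choice from the wrist camera.

Run:
```python
from h import *
R=np.array([[1,0,0],[0,-1,0],[0,0,-1.]])
R0=ctrl.state()["orientation"]
for r in (R,R@np.diag([-1,-1,1])): print(np.round(ctrl.inverse_kinematics([.53,.25,.3],r),0),np.round(ctrl.inverse_kinematics([.53,-.1,.3],r),0))
def look(p,save):
    ctrl.reach(p,R0); ctrl.pause(.2)
    P,K,E=img("wrist",save); print(save,(-E[:3,:3].T@E[:3,3]).round(3),E[:3,:3].round(2).tolist(),K[0,0])
    for n in "sound short chipped stop jig mat ring tweezers".split():
        for m in ctrl.pinpoint("wrist",n)[:4]:
            print(n,round(m["score"],2),np.round(m["position"]),w(m["position"],K,E,{'stop':.034,'sound':.003,'short':.003,'chipped':.003}.get(n,0)).round(4))
    np.savez(save+".npz",P=P,K=K,E=E)
look([.54,-.1,.26],"wj.png"); look([.53,.19,.26],"wm.png"); print(ctrl.state()["t"])
```

```text
[ 22.  19.  95.  -0.  66. 112.] [-14.  15. 101.  -0.  64.  76.]
[ 22.  19.  95.  -0.  66. -68.] [ -14.   15.  101.   -0.   64. -104.]
wj.png [ 0.54  -0.032  0.403] [[1.0, 0.0, -0.0], [-0.0, 0.96, -0.27], [-0.0, 0.27, 0.96]] 351.3479929612382
sound 0.2 [208. 336.] [ 0.5609 -0.1064  0.003 ]
stop 0.86 [207. 334.] [ 0.5568 -0.0994  0.034 ]
jig 0.83 [204. 313.] [ 0.5343 -0.1028  0.    ]
wm.png [0.53  0.256 0.403] [[1.0, -0.0, -0.0], [0.0, 0.96, -0.27], [0.0, 0.27, 0.96]] 351.3479929612382
sound 0.77 [ 54. 300.] [0.5121 0.3428 0.003 ]
sound 0.59 [  1. 148.] [0.3611 0.3905 0.003 ]
short 0.59 [141. 317.] [0.5287 0.256  0.003 ]
chipped 0.74 [218. 318.] [0.5296 0.1691 0.003 ]
jig 0.98 [415. 322.] [ 0.5353 -0.1093  0.    ]
mat 0.57 [137. 312.] [0.5236 0.2604 0.    ]
ring 0.72 [140. 315.] [0.5268 0.2568 0.    ]
ring 0.47 [161. 254.] [0.4579 0.2341 0.    ]
tweezers 0.96 [154. 378.] [0.5973 0.2421 0.    ]
4.375
```

Run:
```python
import cv2
a=cv2.imread("pics/wm.png")[20:260,220:420]; b=cv2.imread("pics/wj.png")[130:270,200:440]
cv2.imwrite("pics/wmc.png",cv2.resize(a,None,fx=2.5,fy=2.5,interpolation=2)); cv2.imwrite("pics/wjc.png",cv2.resize(b,None,fx=3,fy=3,interpolation=2))
```

```text
(no output)
```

View pics/wmc.png

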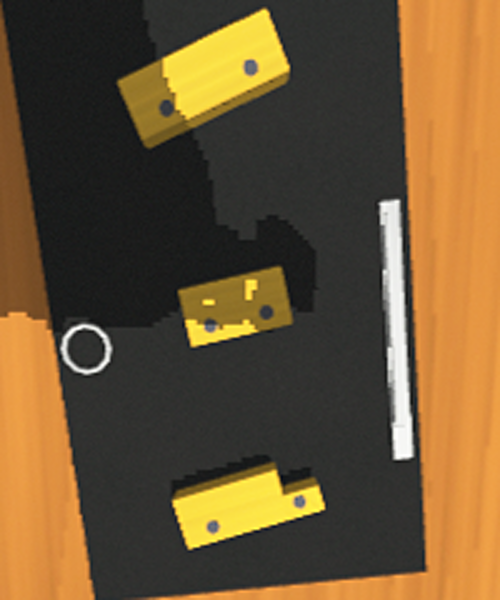

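View pics/wjc.png

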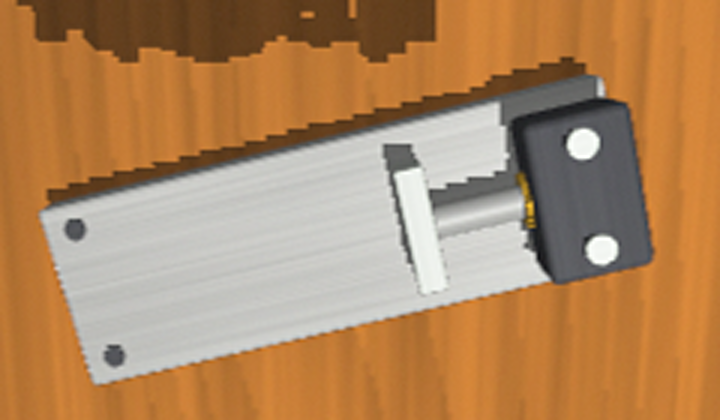

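Wrist crops, in full-image (row, column). The mat view shows the sound full bar at about (54,300), the short bar at (141,317), and the chipped one, with its notch at the upper right, at (218,318). The jig view shows bed corners at about (200,214), (258,232) and (156,400), and the stop pad at about (207,338). Next I'll fit the poses.

```bash
cat >> h.py <<'E'
from scipy.optimize import minimize, least_squares
def proj(X,K,E):
    c=X@E[:3,:3].T+E[:3,3]; c=c*[1,-1,-1]; u=c@K.T; return u[:,:2]/u[:,2:]
def pts(q,P):
    c,s=np.cos(q[2]),np.sin(q[2]); P=np.asarray(P,float); return np.c_[q[0]+c*P[:,0]-s*P[:,1],q[1]+s*P[:,0]+c*P[:,1],P[:,2]]
def sil(q,polys,z0,h,K,E,S=8):
    m=np.zeros((480*S,640*S),np.uint8)
    for pl in polys:
        B=[(x,y,z) for x,y in pl for z in (z0,z0+h)]
        u=proj(pts(q,B),K,E); cv2.fillConvexPoly(m,cv2.convexHull(((u+.5)*S-.5).round().astype(np.int32)),1)
    return cv2.resize(m.astype(np.float32),(640,480),interpolation=cv2.INTER_AREA)
def fit(q0,polys,mask,K,E,z0=.003,h=.02):
    f=lambda v: np.abs(sil([v[0]/1e3,v[1]/1e3,v[2]/50],polys,z0,h,K,E,4)-mask).sum()
    best=None
    for da in (-.15,0,.15):
        v=np.array([q0[0]*1e3,q0[1]*1e3,(q0[2]+da)*50])
        r=minimize(f,v,method="Nelder-Mead",options=dict(initial_simplex=np.vstack([v,v+np.eye(3)*5]),xatol=.05,fatol=.05,maxiter=120))
        if best is None or r.fun<best.fun: best=r
    return np.array([best.x[0]/1e3,best.x[1]/1e3,best.x[2]/50]),best.fun
rect=lambda x0,x1,y0,y1:[(x0/1e3,y0/1e3),(x1/1e3,y0/1e3),(x1/1e3,y1/1e3),(x0/1e3,y1/1e3)]
SH=dict(sound=[rect(-32,32,-12,12)],short=[rect(-22,22,-12,12)],chipped=[rect(-32,14,-12,12),rect(14,32,-12,0)])
def yellow(P,q,K,E,r=45):
    hsv=cv2.cvtColor(P,cv2.COLOR_RGB2HSV); m=((hsv[...,0]>22)&(hsv[...,0]<34)&(hsv[...,1]>120)&(hsv[...,2]>60)).astype(np.uint8)
    m=cv2.morphologyEx(m,cv2.MORPH_CLOSE,np.ones((5,5),np.uint8))
    u=proj(pts(q,[(0,0,.013)]),K,E)[0]; k=np.zeros_like(m); cv2.circle(k,tuple(int(a) for a in u),r,1,-1); return (m*k).astype(np.float32)
E
python3 - <<'E'
from h import *
d=np.load("wm.png.npz"); P,K,E=d["P"],d["K"],d["E"]
for n,q0 in dict(sound=(.512,.343,.4),short=(.529,.256,.2),chipped=(.53,.169,.2)).items():
    m=yellow(P,q0,K,E,38 if n=="short" else 42); q,f=fit(q0,SH[n],m,K,E); print(n,q.round(4),np.degrees(q[2]).round(1),"resid",round(f,1),"area",m.sum())
d=np.load("wj.png.npz"); P,K,E=d["P"],d["K"],d["E"]; g=cv2.cvtColor(P,cv2.COLOR_RGB2GRAY)
c=np.array([[42,210],[95,383],[602,77]],np.float32)/3+[200,130]
cs=cv2.cornerSubPix(g,c.astype(np.float32).reshape(-1,1,2),(4,4),(-1,-1),(3,30,.01)).reshape(-1,2); print(c,cs)
J=[(-.11,.035,.02),(-.11,-.035,.02),(.1,.035,.02)]
for u in (c,cs):
    r=least_squares(lambda q:(proj(pts(q,J),K,E)-u).ravel(),(.535,-.105,.2)); print("jig",r.x.round(4),np.degrees(r.x[2]).round(2),r.fun.round(1))
    S=proj(pts(r.x,[(.02,.022,.046),(.02,-.022,.046),(.03,-.022,.046),(.03,.022,.046),(.1,-.028,.054),(.1,.028,.054)]),K,E); print(((S-[200,130])*3).round(0).tolist(),pts(r.x,[(.02,0,.034)]))
E
```

```text
sound [0.5144 0.3428 0.5125] 29.4 resid 903.1 area 1144.0
short [0.5191 0.2464 0.6126] 35.1 resid 836.8 area 160.0
chipped [0.5324 0.1689 0.2797] 16.0 resid 267.4 area 989.0
[[214.         200.        ]
 [231.66666603 257.66666412]
 [400.66667175 155.66666603]] [[214.44049 199.7367 ]
 [231.69646 257.64877]
 [398.89377 155.83778]]
jig [ 0.5399 -0.1035  0.23  ] 13.18 [-1.2 -0.3 -0.3  1.   1.4 -0.4]
[[396.0, 172.0], [423.0, 296.0], [451.0, 289.0], [425.0, 166.0], [660.0, 266.0], [634.0, 102.0]] [[ 0.55942036 -0.09899055  0.034     ]]
jig [ 0.5394 -0.1035  0.2315] 13.27 [-2.1  0.1 -0.7  1.1  2.6 -0.7]
[[394.0, 172.0], [422.0, 295.0], [450.0, 289.0], [423.0, 165.0], [658.0, 266.0], [632.0, 101.0]] [[ 0.55890822 -0.09894082  0.034     ]]
```

```bash
sed -i 's/m=((hsv.*$/m=((hsv[...,0]>18)\&(hsv[...,0]<36)\&(hsv[...,1]>90)\&(hsv[...,2]>30)).astype(np.uint8)/' h.py
python3 - <<'E'
from h import *
d=np.load("wm.png.npz"); P,K,E=d["P"],d["K"],d["E"]
V=cv2.resize(P[20:260,220:420,::-1],None,fx=2.5,fy=2.5,interpolation=0).copy()
hsv=cv2.cvtColor(P,cv2.COLOR_RGB2HSV); print(hsv[142:152:3,300:325:6].tolist())
for n,q0 in dict(sound=(.512,.343,.4),short=(.529,.256,.2),chipped=(.53,.169,.2)).items():
    m=yellow(P,q0,K,E,32 if n=="short" else 42); q,f=fit(q0,SH[n],m,K,E); print(n,q.round(4),np.degrees(q[2]).round(1),"resid",round(f,1),"area",m.sum(),sil(q,SH[n],.003,.02,K,E).sum())
    for pl in SH[n]:
        u=proj(pts(q,[(x,y,.023) for x,y in pl]),K,E); cv2.polylines(V,[(((u-[220,20])+.5)*2.5).astype(int)],True,(255,0,0),1)
cv2.imwrite("pics/fit.png",V)
E
```

```text
[[[21, 184, 144], [21, 186, 140], [21, 186, 144], [21, 185, 143], [21, 160, 121]], [[21, 184, 144], [22, 186, 141], [21, 187, 142], [22, 185, 146], [18, 20, 65]], [[21, 190, 138], [20, 145, 114], [21, 186, 140], [27, 185, 255], [22, 188, 144]], [[26, 186, 255], [19, 126, 208], [26, 186, 252], [26, 183, 252], [21, 188, 140]]]
sound [0.5132 0.3422 0.4109] 23.5 resid 58.9 area 2090.0 2054.4062
short [0.5258 0.2549 0.2172] 12.4 resid 43.9 area 1061.0 1016.0469
chipped [0.5313 0.1701 0.294 ] 16.8 resid 58.5 area 1292.0 1247.7969
```

View pics/fit.png

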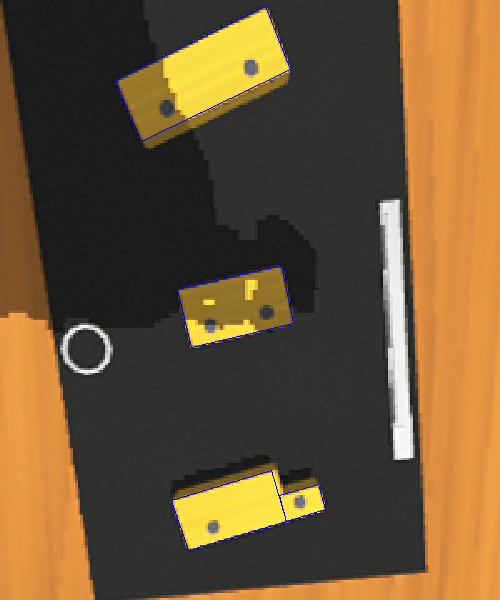

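The fit is exact: sound at (0.513,0.342) yaw 23.5°, short at (0.526,0.255) yaw 12.4°, chipped at (0.531,0.170) yaw 16.8°. I'll start with the chipped one, which is grasped about its origin where its sides are whole.

```bash
cat >> h.py <<'E'
def RA(a): c,s=np.cos(a),np.sin(a); return np.array([[c,s,0],[s,-c,0],[0,0,-1.]])
def st(l=""):
    s=ctrl.state(); print(l,"t",round(s["t"],2),"p",s["ee_pos"].round(4),"F",s["wrist_force"].round(1),"w",round(s["width"],3),"g",round(s["grip_force"],1)); return s
def pick(q,z=.0045):
    ctrl.reach([q[0],q[1],.10],RA(q[2])); ctrl.line_to([q[0],q[1],z],.12); st("down"); ctrl.close_gripper(); ctrl.pause(.1); st("grip"); ctrl.line_to([q[0],q[1],.15],.2); st("lift")
E
python3 - <<'E'
from h import *
im=cv2.imread("pics/scene0.png")
d=ctrl.get_image("scene"); K,E=np.array(d["camera_matrix"]),np.array(d["extrinsics"])
c=np.array([w(p,K,E,.03) for p in [(182,134),(148,168),(157,214),(200,181)]]); print(c.round(3),c.mean(0).round(3)); e=c[1]-c[0]; f=c[2]-c[1]; print(np.degrees(np.arctan2(e[1],e[0])),np.degrees(np.arctan2(f[1],f[0])),np.linalg.norm(e),np.linalg.norm(f))
pick((.5313,.1701,.294))
P,K,E=img("wrist","g1.png")
E
```

```text
[[ 0.582 -0.464  0.03 ]
 [ 0.438 -0.453  0.03 ]
 [ 0.424 -0.315  0.03 ]
 [ 0.594 -0.317  0.03 ]] [ 0.509 -0.387  0.03 ]
175.33134881888952 95.56810845464352 0.1452268569745585 0.13780959229731363
down t 6.56 p [0.5317 0.1702 0.0051] F [-0.1  0.2  0.5] w 1.006 g 0.0
grip t 7.28 p [0.5314 0.1701 0.0049] F [-2.  -0.9  9.6] w 0.267 g 59.5
lift t 8.15 p [0.5306 0.1699 0.1491] F [ 0.  -0.2 -3.3] w 0.263 g 58.9
```

View pics/g1.png

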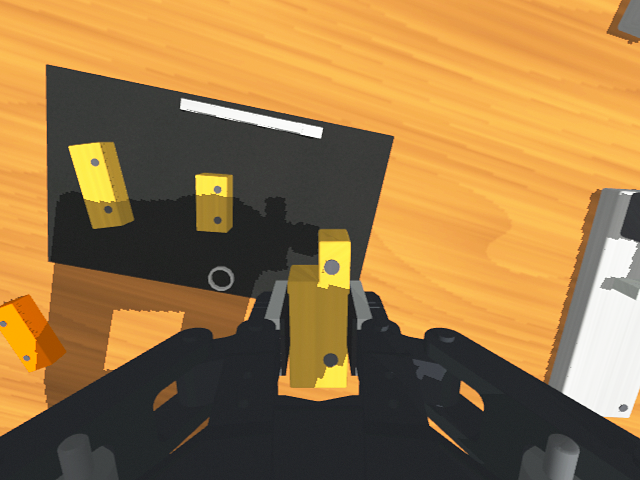

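The chipped bar is held square between the pads, with the notch at about (265,305). The other blanks, the ring (279,221) and the tweezers (118,250) are undisturbed. Next: place it, then do the short bar the same way.

```bash
cat >> h.py <<'E'
def place(x,y,z=.0115):
    ctrl.reach([x,y,.15],RA(0)); ctrl.line_to([x,y,z],.15); st("low"); ctrl.release(); ctrl.pause(.1); ctrl.line_to([x,y,.15],.25); st("out")
E
python3 - <<'E'
from h import *
place(.473,-.391)
pick((.5258,.2549,.2172),.006)
if ctrl.state()["grip_force"]>30: place(.544,-.391)
ctrl.reach([.49,.30,.22],RA(.4)); ctrl.pause(.2)
img("scene","s2.png"); P,K,E=img("wrist","w2.png")
q0=(.513,.342,.41); m=yellow(P,q0,K,E,90); q,f=fit(q0,SH["sound"],m,K,E); print(q.round(4),f,m.sum(),sil(q,SH["sound"],.003,.02,K,E).sum()); st()
E
```

```text
low t 11.31 p [ 0.4735 -0.3913  0.0123] F [ 0.  -0.9 -1.7] w 0.265 g 58.9
out t 12.74 p [ 0.4729 -0.3909  0.1501] F [-0.9 -0.3 -1.1] w 1.001 g 0.0
down t 15.99 p [0.5262 0.255  0.0065] F [ 0.4 -0.1 -0.2] w 1.002 g 0.0
grip t 16.71 p [0.5259 0.255  0.0065] F [-2.4 -0.9  8.1] w 0.264 g 59.6
lift t 17.57 p [0.5252 0.2546 0.1491] F [ 0.3 -0.6 -2. ] w 0.264 g 58.9
low t 20.95 p [ 0.5446 -0.3914  0.0124] F [-0.4 -0.5 -1. ] w 0.266 g 58.9
out t 22.38 p [ 0.5439 -0.3909  0.1502] F [-0.4 -0.3 -0.3] w 1.0 g 0.0
[0.5135 0.342  0.4133] 220.25 2021.0 1794.3281
 t 25.16 p [0.4902 0.2997 0.22  ] F [0.2 0.4 0.2] w 0.998 g 0.0
```

View pics/s2.png

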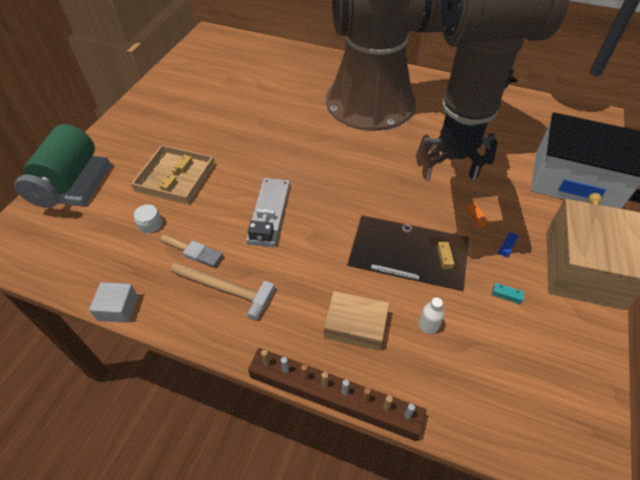

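Both scrap blanks are in the tray at (162,182) and (182,168), and everything else is in place. Next I'll pick the sound one at (255,446).

Run:
```python
from h import *
pick((.5133,.3421,.412),.006)
J=(.5397,-.1035,.2305)
p=pts(J,[(-.05,0,.12)])[0]; ctrl.reach(p,RA(J[2])); ctrl.pause(.3); s=st("hover")
P,K,E=img("wrist","w3.png"); np.savez("w3.npz",P=P,K=K,E=E,p=s["ee_pos"],R=s["orientation"])
for m in ctrl.pinpoint("wrist","stop")[:2]: print("stop",m["score"],np.round(m["position"]),w(m["position"],K,E,.034),pts(J,[(.02,0,.034)]))
F=[(x,y,.02) for x,y in ((-.11,.035),(-.11,-.035),(.1,.035),(.1,-.035))]+[(.02,.022,.046),(.02,-.022,.046),(.1,.028,.054),(.1,-.028,.054),(.064,.028,.054),(.064,-.028,.054)]
u=proj(pts(J,F),K,E); print(u.round(0).tolist())
V=P[:,:,::-1].copy()
for a in u: cv2.circle(V,(int(a[0]),int(a[1])),3,(0,0,255),1)
cv2.imwrite("pics/w3o.png",V)
```

```text
down t 26.68 p [0.5138 0.3424 0.0068] F [-0.6 -0.1 -0.2] w 0.999 g 0.0
grip t 27.38 p [0.5134 0.3422 0.0065] F [-2.   1.   7.1] w 0.266 g 59.9
lift t 28.24 p [0.5127 0.3417 0.149 ] F [-0.7 -0.6 -2.5] w 0.262 g 58.8
hover t 30.22 p [ 0.4913 -0.1145  0.12  ] F [-0.2 -0.3 -1.8] w 0.265 g 58.8
stop 0.68 [142. 315.] [ 0.55591304 -0.09763027  0.034     ] [[ 0.55917105 -0.09893071  0.034     ]]
[[272.0, 314.0], [364.0, 314.0], [261.0, -1.0], [376.0, -1.0], [281.0, 137.0], [355.0, 137.0], [264.0, -27.0], [373.0, -26.0], [266.0, 51.0], [370.0, 52.0]]
```

View pics/w3o.png

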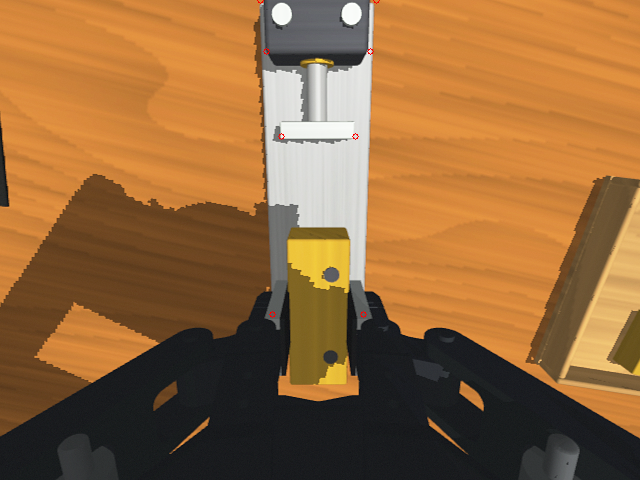

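The bar is held in line with the bed. The stop pad spans columns 281–354 at row 135, against a predicted 281–355. I'll check yaw and lateral alignment numerically from the edges.

Run:
```python
from h import *
d=np.load("w3.npz"); P,K,E,p=d["P"],d["K"],d["E"],d["p"]; J=np.array((.5397,-.1035,.2305))
g=P.astype(float); sat=g.max(2)-g.min(2)
def edge(row,lo,hi,ch):  # subpixel strongest gradient
    a=cv2.GaussianBlur(ch,(1,3),0)[row,lo:hi]; dd=np.abs(np.diff(a)); i=dd.argmax(); s=slice(max(i-2,0),i+3); return lo+.5+(dd[s]*np.arange(len(dd))[s]).sum()/dd[s].sum()
def world(u,v,z): 
    X=w((v,u),K,E,z)-[J[0],J[1],0]; c,s=np.cos(J[2]),np.sin(J[2]); return np.array([c*X[0]+s*X[1],-s*X[0]+c*X[1]])*1e3
for name,lo,hi in(("L",255,280),("R",356,380)):
    q=np.array([world(edge(r,lo,hi,sat),r,.02) for r in range(80,270,4)]); k=np.ones(len(q),bool)
    for _ in range(4):
        c=np.polyfit(q[k,0],q[k,1],1); e=np.abs(q[:,1]-np.polyval(c,q[:,0])); k=e<max(.4,1.5*np.median(e))
    print(name,"slope deg",np.degrees(c[0]).round(2),"y at stop",np.polyval(c,20).round(2),k.sum())
gr=g.mean(2)
for r in (126,130,134): a,b=edge(r,270,292,gr),edge(r,346,362,gr); print("pad",a.round(1),b.round(1),((world(a,r,.046)+world(b,r,.046))/2).round(2))
Z=p[2]-.0035+.02
for r in (245,255,265,275): a,b=edge(r,280,295,sat),edge(r,342,356,sat); print("bar",a.round(1),b.round(1),world(a,r,Z).round(2),world(b,r,Z).round(2))
print("front top edge row", [edge(0,220,255,sat[:,c][None].repeat(2,0)) for c in (300,320,340)])
print("bar front x", world(320,239,Z), "tcp jig", (np.array([[np.cos(J[2]),np.sin(J[2])],[-np.sin(J[2]),np.cos(J[2])]])@(p[:2]-J[:2])*1e3))
```

```text
L slope deg 0.6 y at stop 36.23 35
R slope deg 0.3 y at stop -34.06 48
pad 275.1 353.4 [26.07  2.36]
pad 274.2 353.2 [23.81  2.7 ]
pad 280.1 353.2 [21.55  0.93]
bar 286.7 349.6 [-20.11  11.81] [-20.07 -11.83]
bar 286.9 349.3 [-24.06  11.84] [-24.02 -11.8 ]
bar 290.7 348.9 [-28.08  10.47] [-28.04 -11.78]
bar 287.2 348.8 [-32.16  11.89] [-32.12 -11.81]
front top edge row [np.float64(238.92222222222222), np.float64(238.6315789473684), np.float64(238.86)]
bar front x [-17.74650362  -0.68810614] tcp jig [-49.67808474   0.37053801]
```

Run:
```python
from h import *
a=.2305+np.radians(.4); J0=(.5397,-.1035,.2305)
p=pts(J0,[(-.052,.0005,.026)])[0]
ctrl.line_to([p[0],p[1],.05],.1,RA(a)); ctrl.line_to(p,.05); ctrl.pause(.3); s=st("low")
P,K,E=img("wrist","w4.png"); np.savez("w4.npz",P=P,K=K,E=E,p=s["ee_pos"],R=s["orientation"])
V=cv2.resize(P[40:400,200:440,::-1],None,fx=1.6,fy=1.6,interpolation=2); cv2.imwrite("pics/w4c.png",V)
```

```text
low t 32.1 p [ 0.4891 -0.1149  0.0262] F [ 0.2  0.3 -2.5] w 0.263 g 58.8
```

View pics/w4c.png

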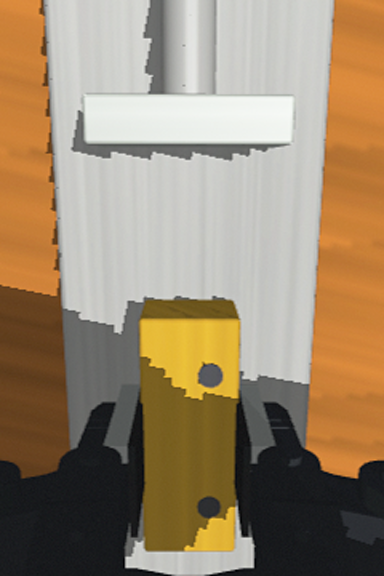

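Pad centre is at crop column ≈188 and bar centre ≈189.5, so they are nearly aligned. I'll quantify it.

Run:
```python
from h import *
d=np.load("w4.npz"); P,K,E,p,R=d["P"],d["K"],d["E"],d["p"],d["R"]
g=P.astype(float); sat=cv2.GaussianBlur(g.max(2)-g.min(2),(1,3),0); T=np.r_[p[:2]]; ax=R[:2,0]; ay=np.array([-ax[1],ax[0]])
def W(u,v,z): X=w((v,u),K,E,z)[:2]-T; return np.array([X@ax,X@ay])*1e3
def cross(a,lo,th,up):  # first subpixel threshold crossing
    b=a>th if up else a<th; i=b.argmax(); return lo+i-1+(th-a[i-1])/(a[i]-a[i-1])
def line(q):
    k=np.ones(len(q),bool)
    for _ in range(5): c=np.polyfit(q[k,0],q[k,1],1); e=np.abs(q[:,1]-np.polyval(c,q[:,0])); k=e<max(.15,2*np.median(e))
    return "slope %.2f deg, y@72 %.2f, n %d"%(np.degrees(c[0]),np.polyval(c,72),k.sum())
rows=range(60,215,3)
print("bedL",line(np.array([W(cross(sat[r,215:260],215,60,False),r,.02) for r in rows])))
print("bedR",line(np.array([W(cross(sat[r,370:420],370,60,True),r,.02) for r in rows])))
gr=g.min(2)
for r in (104,110,116,122): 
    m=np.where(gr[r,240:400]>gr[108:118,300:340].mean()-18)[0]+240; print("pad",m.min(),m.max(),W(m.min()-.5,r,.046).round(2),W(m.max()+.5,r,.046).round(2))
Z=p[2]-.0035+.02
for r in (245,252,258): m=np.where(sat[r,270:370]>60)[0]+270; print("bar",m.min(),m.max(),W(m.min()-.5,r,Z).round(2),W(m.max()+.5,r,Z).round(2))
print("bar front",W(320,239,Z).round(2),"pad front top row",W(318,129,.046).round(2))
```

```text
bedL slope -0.08 deg, y@72 34.84, n 41
bedR slope -0.09 deg, y@72 -34.70, n 52
pad 253 382 [79.02 21.28] [ 79.06 -21.53]
pad 253 382 [77.15 21.38] [ 77.2  -21.62]
pad 254 382 [75.28 21.13] [ 75.32 -21.71]
pad 254 381 [73.38 21.23] [ 73.42 -21.48]
bar 287 349 [29.61 11.51] [ 29.63 -12.17]
bar 287 349 [26.85 11.57] [ 26.87 -12.24]
bar 287 349 [24.46 11.63] [ 24.48 -12.3 ]
bar front [31.96 -1.08] pad front top row [71.17 -0.29]
```

Run:
```python
from h import *
a=.2305+np.radians(.32); R=RA(a); ax=R[:2,0]; ay=np.array([-ax[1],ax[0]])
s=ctrl.state(); o=s["ee_pos"][:2]+.00025*ay; z=.0255
def avgF(n=4):
    f=[]
    for _ in range(n): f.append(ctrl.state()["wrist_force"]); ctrl.pause(.02)
    return np.mean(f,0)
ctrl.line_to([*(o),z],.03,R); ctrl.pause(.2); b=avgF(); print("base",b)
while z>.0205:
    z-=.0003; ctrl.line_to([*o,z],.02); ctrl.pause(.08); f=avgF(2)-b
    if f[2]>2: break
print("touch z cmd",z,f); st()
x=.033; ctrl.line_to([*(o+x*ax),z],.06); ctrl.pause(.25); f0=avgF()-b; print("before stop",f0[:2]@ax,f0)
while x<.056:
    x+=.001; ctrl.line_to([*(o+x*ax),z],.02); f=avgF(2)-b; F=-f[:2]@ax; print(round(x*1e3,1),F.round(2),f.round(1), ((ctrl.state()["ee_pos"][:2]-o)@ax*1e3).round(2))
    if F>6: break
st()
```

```text
base [ 0.11535869  0.50562735 -1.96945758]
touch z cmd 0.023399999999999987 [-0.93484905 -0.41295625  2.71421685]
 t 35.23 p [ 0.4891 -0.1147  0.0235] F [-0.7 -0.6  0.6] w 0.259 g 59.1
before stop 0.8425357949345157 [ 1.04390309 -0.73711848  3.50314233]
34.0 3.62 [-3.1 -2.6  8.2] 33.22
35.0 6.62 [-6.1 -3.1 10.9] 33.83
 t 36.82 p [ 0.5218 -0.1065  0.0234] F [-5.  -3.2  8.8] w 0.266 g 60.3
```

Run:
```python
from h import *
ctrl.pause(.2); st()
P,K,E=img("wrist","w5.png"); st()
V=cv2.resize(P[40:400,200:440,::-1],None,fx=1.6,fy=1.6,interpolation=2); cv2.imwrite("pics/w5c.png",V)
```

```text
t 37.02 p [ 0.5218 -0.1065  0.0234] F [-4.4 -3.5  9.2] w 0.267 g 60.2
 t 37.07 p [ 0.5218 -0.1065  0.0234] F [-6.2 -2.6  8.4] w 0.265 g 60.2
```

View pics/w5c.png

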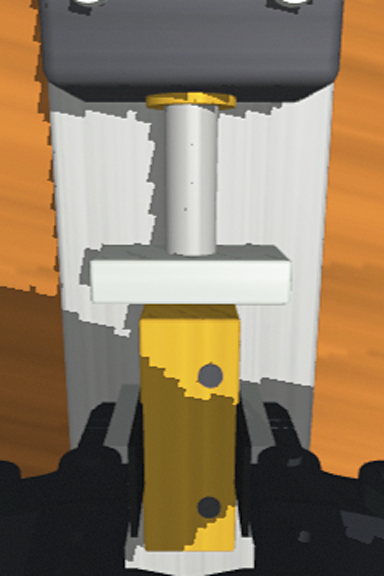

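The pad face is at crop row 303 and the bar front top edge at 318. The force may be bed friction (Fz about 10 N) rather than the stop, so I'll compute the gap and ease the downforce.

```bash
cat >> h.py <<'E'
def gap(P,K,E,s):
    R=s["orientation"]; T=s["ee_pos"]; g=P.astype(float); gr=g.min(2).mean(1) if 0 else g[:,300:338].min(2).mean(1); sat=(g[:,300:338].max(2)-g[:,300:338].min(2)).mean(1)
    up=np.where((sat>60)&(np.arange(480)>200))[0][0]; W=lambda r,z:(w((r,320),K,E,z)[:2]-T[:2])@R[:2,0]*1e3
    return up,W(up-.5,.046)
E
python3 - <<'E'
from h import *
a=.2305+np.radians(.32); R=RA(a); ax=R[:2,0]; o=np.array([.4891,-.1147])
def avgF(n=6):
    f=[]
    for _ in range(n): f.append(ctrl.state()["wrist_force"]); ctrl.pause(.02)
    return np.mean(f,0)-[.115,.5,-1.97]
s=ctrl.state(); P,K,E=img("wrist"); print("pad edge row, x ahead of TCP (bar front 32.0):",gap(P,K,E,s))
p=s["ee_pos"]; z=.0234
for i in range(5):
    z+=.0002; ctrl.line_to([*(o+.0345*ax),z],.02); ctrl.pause(.1); f=avgF(); print("z",round(z,4),"push",(-f[:2]@ax).round(2),f.round(1),ctrl.state()["ee_pos"].round(4))
    if f[2]<2: break
E
```

```text
pad edge row, x ahead of TCP (bar front 32.0): (np.int64(230), np.float64(37.18573257959508))
z 0.0236 push 0.46 [-0.3 -0.5  0.4] [ 0.5226 -0.1066  0.0235]
```

Run:
```python
from h import *
a=.2305+np.radians(.32); R=RA(a); ax=R[:2,0]; o=np.array([.4891,-.1147])
def avgF(n=5):
    f=[]
    for _ in range(n): f.append(ctrl.state()["wrist_force"]); ctrl.pause(.02)
    return np.mean(f,0)-[.115,.5,-1.97]
x,z=.0345,.0236
while x<.050:
    x+=.0015; ctrl.line_to([*(o+x*ax),z],.02); f=avgF(); F=-f[:2]@ax; X=(ctrl.state()["ee_pos"][:2]-o)@ax*1e3
    print(round(x*1e3,1),"X",X.round(2),"push",F.round(2),"lat",(f[:2]@[-ax[1],ax[0]]).round(2),"Fz",f[2].round(1),"z",round(z,4))
    if f[2]>3: z+=.0001
    elif f[2]<.5: z-=.0001
    if F>6.5: break
st()
```

```text
36.0 X 36.06 push 0.45 lat -0.84 Fz -0.1 z 0.0236
37.5 X 37.53 push 0.37 lat -0.38 Fz -0.2 z 0.0235
39.0 X 38.67 push 4.08 lat 0.38 Fz 6.1 z 0.0234
40.5 X 40.14 push 5.2 lat 0.35 Fz 5.5 z 0.0235
42.0 X 41.66 push 5.14 lat 0.39 Fz 2.0 z 0.0236
43.5 X 43.18 push 5.36 lat 0.36 Fz 1.8 z 0.0236
45.0 X 44.62 push 5.72 lat 0.14 Fz 2.5 z 0.0236
46.5 X 45.92 push 6.65 lat -0.23 Fz 2.7 z 0.0236
 t 40.23 p [ 0.5337 -0.1038  0.0234] F [-6.5 -1.5  1.6] w 0.264 g 59.3
```

Run:
```python
from h import *
a=.2305+np.radians(.32); R=RA(a); ax=R[:2,0]; o=np.array([.4891,-.1147])
def avgF(n=5):
    f=[]
    for _ in range(n): f.append(ctrl.state()["wrist_force"]); ctrl.pause(.02)
    return np.mean(f,0)-[.115,.5,-1.97]
x,z=.0465,.0236
while x<.0545:
    x+=.001; ctrl.line_to([*(o+x*ax),z],.02); f=avgF(); F=-f[:2]@ax; X=(ctrl.state()["ee_pos"][:2]-o)@ax*1e3
    print(round(x*1e3,1),"X",X.round(2),"push",F.round(2),"lat",(f[:2]@[-ax[1],ax[0]]).round(2),"Fz",f[2].round(1),"z",round(z,4))
    if f[2]>3: z+=.0001
    elif f[2]<.5: z-=.0001
    if F>8.9 or X>53: break
ctrl.pause(.3); f=avgF(10); print("settled push",(-f[:2]@ax).round(2),f.round(2)); s=st()
P,K,E=img("wrist","w6.png"); print(gap(P,K,E,s)); img("scene","s6.png"); img("side","d6.png")
A=cv2.resize(P[40:400,200:440,::-1],None,fx=1.5,fy=1.5); B=cv2.resize(cv2.imread("pics/s6.png")[120:345,120:540],(400,214)); B=np.vstack([B,cv2.resize(cv2.imread("pics/d6.png")[130:400,180:500],(400,326))]); cv2.imwrite("pics/m6.png",np.hstack([A,B]))
```

```text
47.5 X 46.79 push 7.89 lat -0.97 Fz 4.4 z 0.0236
48.5 X 47.85 push 6.91 lat -0.35 Fz 1.4 z 0.0237
49.5 X 48.74 push 7.83 lat -1.24 Fz 1.8 z 0.0237
50.5 X 49.63 push 8.72 lat -1.3 Fz 2.3 z 0.0237
51.5 X 50.52 push 9.08 lat -1.96 Fz 3.3 z 0.0237
settled push 9.08 [-8.33 -4.17  3.11]
 t 42.37 p [ 0.5382 -0.1027  0.0235] F [-8.2 -3.8  1.4] w 0.264 g 59.3
(np.int64(243), np.float64(32.41542165618673))
```

View pics/m6.png

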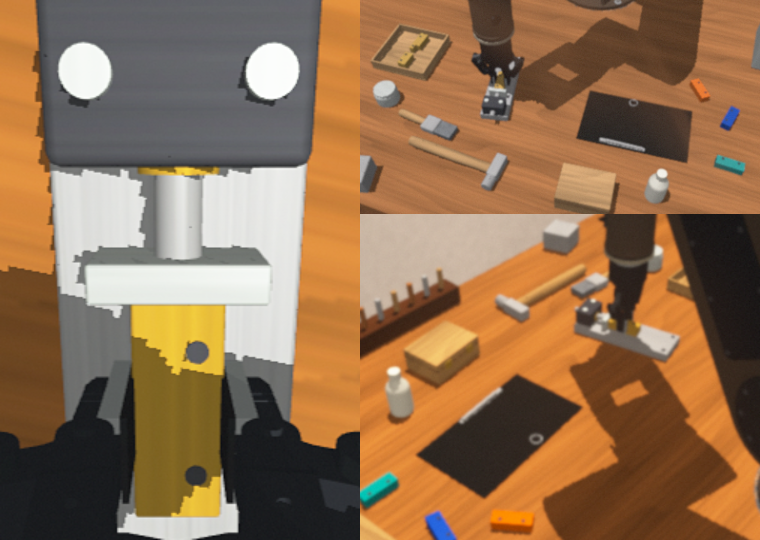

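The bar is square on the pad, with both centres at crop column ≈178. The push reads 9.1 N, but about 1 N of that is bed friction, since travel is only about 12 mm. I'll ease the downforce slightly and add about 1.5 mm.

Run:
```python
from h import *
a=.2305+np.radians(.32); R=RA(a); ax=R[:2,0]; ay=np.array([-ax[1],ax[0]]); o=np.array([.4891,-.1147])
def avgF(n=8):
    f=[]
    for _ in range(n): f.append(ctrl.state()["wrist_force"]); ctrl.pause(.02)
    return np.mean(f,0)-[.115,.5,-1.97]
x,z=.0515,.02385
for i in range(7):
    ctrl.line_to([*(o+x*ax),z],.02); ctrl.pause(.15); f=avgF(); e=ctrl.state()["ee_pos"]; X=(e[:2]-o)@ax*1e3
    print(round(x*1e3,1),"X",X.round(2),"Y",((e[:2]-o)@ay*1e3).round(2),"push",(-f[:2]@ax).round(2),"lat",(f[:2]@ay).round(2),"Fz",f[2].round(1),"z",round(z,4))
    if X>52.1: break
    x+=min(.0007,(52.3-X)/1e3)
ctrl.pause(.5); f=avgF(15); print("final push",(-f[:2]@ax).round(2),f.round(2)); s=st(); P,K,E=img("wrist","w7.png"); print(gap(P,K,E,s),np.degrees(np.arctan2(s["orientation"][1,0],s["orientation"][0,0])))
```

```text
51.5 X 50.57 Y 0.2 push 8.33 lat -2.23 Fz 0.7 z 0.0238
52.2 X 51.25 Y 0.22 push 8.25 lat -1.82 Fz 0.5 z 0.0238
52.9 X 51.95 Y 0.2 push 8.23 lat -1.93 Fz 1.0 z 0.0238
53.3 X 52.21 Y 0.22 push 8.62 lat -2.31 Fz 1.0 z 0.0238
final push 8.76 [-8.02 -4.12  0.77]
 t 45.4 p [ 0.5398 -0.1023  0.0235] F [-8.1 -3.6 -1.2] w 0.268 g 59.1
(np.int64(243), np.float64(32.40328172577258)) 13.526385465860903
```

```bash
python3 -c "
from station import ctrl
print(ctrl.job_done())"
```

```text
the job is handed in; nothing more can be done
None
```

The job is handed in: the chipped and short blanks are in the scrap tray, and the sound blank sits on the jig bed, square and centred, still held against the stop at about 8.8 N (about 14 mm of its 28 mm travel); nothing else was moved.

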